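# Ready the catch basket under the tilting bin

## Robot

A 7-joint arm with a two-finger parallel gripper is mounted at the origin on the work surface. World frame = base frame: x ahead of the robot, y to its left, z up, the work surface at z = 0. Lengths are in m, angles in rad, forces in N, time in s.
With the tool pointing down it reaches from about 0.4 to 0.875 m from the base axis. Payload 6.5 kg.
Tool frame: the origin (TCP) lies at the very end of the fingers, on their centre line; the grasp point (between the pads) lies hold_point_z behind it (hold_point_z is the distance from the TCP to the grasp point, in m); z points along the fingers, y is the direction in which the jaws open and shut (so a half turn about z gives the same grasp; the last joint's range is limited). The gripper opens to 85 mm and grips with 20 to 120 N. Pads are 22 mm wide; open, the fingers measure 114 mm over their backs; the gripper's body (76 mm by 85 mm) begins 54 mm behind the grasp point. The pads swing forward as they close: fully open they stand 13 mm farther back than shut.
Start: joints at [-1.303, 0.536, -0.004, 1.538, 0.003, 1.067, -0.071], TCP at [0.213, 0.614, 0.231] pointing down, gripper open.
Joint ranges: [-2.7, 2.7], [-0.37, 2.16], [-1.27, 1.26], [0.24, 2.4], [-1.31, 4.45], [0.19, 1.91], [-2.76, 2.76]. Speed limits (rad/s): [2.39, 2.39, 3.14, 3.14, 3.14, 3.14, 3.14].

## Interface

Orientations are given as a rotation vector (axis times angle).
In Python, from workcell import * gives the robot as it stands.
- The arm moves only by the shell command python3 -m crank 'ROWS' [OPENING]. ROWS is JSON, a list of rows, each a list of 4 numbers: the shift along the world's x, y, z as a fraction of full scale, then the turn about the world's z as a fraction of full scale. A call has 1 to 20 rows; each row shifts and turns the commanded pose from where the row before left it; what a row does not reach is not made up. Full scale, the value 1, is 20 mm for a shift and 0.08 rad for a turn. A row lasts 1/10 s, in which the tool goes at most 50 mm and 8.59 degrees, less where a joint would pass 70% of its speed; a pose out of reach is approached as far as the arm can. A call with a number of a shift or a turn outside -1 to 1 is refused whole. A call with a gripper value outside its range is refused whole. OPENING is the opening, from 0 (shut) to 1 (fully open), set as the call begins (- or left out, the last holds). The fingers move at their own pace and stop on an object; the grip force is fixed at half the most. Time passes only in rows, so rows that do not move let the fingers close. It gives the time, the measured TCP pose, the force and the opening at its end, in the units of the state.
- get_obs(): the state, without advancing time (a new reading comes with each control period).
- grab_frame(name): name is "side" or "top"; returns the picture (384x512x3 uint8, blue, green, red); there is no depth.
- camera_model(name): a dict with "fx", "fy", "cx", "cy" (pixels), "pose" (4x4, takes a point from camera to world coordinates). Camera axes: x right, y up, looking along -z (the intrinsics and any distortion apply to the point x, -y, -z); pixel columns grow to the right and rows downward; lengths in m; the calibration is good to about 2 mm. A picture is of the moment at which its call begins. camera_model takes no time and is no camera call.
- hand_in(): hands the job in, once; it reports no verdict.
The state is a dict: "t": time; "joint_pos": joint angles; "joint_vel": joint speeds; "tau": joint torques, N m; "position": TCP position; "tcp_rot": TCP orientation; "force": force on the tool from outside, world axes, zero at the start; "ft_torque": the same for the moment, N m; "gripper_width": opening from 0.0 (shut) to 1.0 (fully open).
Only numpy, scipy, OpenCV 4.12 (cv2) and the standard library are available. Lean on these libraries where they do the work, as an engineer would, in place of code of your own. Each camera call takes 0.05 s, during which the arm holds its last target.

## Task

Take the wire rinsing basket down from its double hook, stand it gently on the glass in front of the tilting bin, and swing its handle down over the far end until it clicks into the two spring clips. Then take the basket by its near rim and slide it straight in under the bin's lip, between the guide rails and fully home against the stop bar, let go, without tipping the bin or disturbing the other things on the shelf.

Things in the scene. Friction and masses are not known exactly. Their poses are not given: they have to be found in the camera images.
- basket_mid (a point): Centre of the open stainless wire basket, half-way up: 32.5 mm above its underside. 180 mm long along its x, 140 mm wide along y, 65 mm high to the top of the rim, about 0.5 kg. z up; +x towards the end with the clips, -x the near end. Mesh walls 2 mm thick. It starts hanging on the hook, its -x pointing the way the hooks point.
- rim_near (a point): Middle of the rim rod of the near (-x) end wall of the basket, on the rod's axis: 60.5 mm above the underside, 89 mm from the middle. The rod is 9 mm thick, runs along the basket's y and can be pinched from above, one finger inside and one outside the basket. The same rod runs round the whole top but dips to 42.5 mm for 32 mm to either side of the middle of the clip end.
- handle_grip (a point): Centre of the black rubber sleeve (13 mm diameter, 52 mm long, along the basket's y) in the middle of the basket's U-shaped swing handle; moves with it. The rest of the 160 mm cross bar is bare 6 mm wire. Upright it is 158.5 mm above the basket's underside; folded it lies 90 mm from the middle over the clip end, 68.5 mm above the underside.
- handle_pivot (a point): Midpoint of the handle's hinge line, fixed in the basket: 68.5 mm above the underside over its middle; the line runs along the basket's y. The sleeve goes round it at a radius of 90 mm.
- handle (a joint): Angle of the swing handle, rad: 0 upright (as it starts), 1.57 folded flat over the +x end, on the rim under the clips; it cannot fold to the near side (stop at -0.12). Stiff rivets (0.06 N m): it stays where it is left. From about 1.42 it must be pressed down with some 10 N until the clips snap over the bar just before the end; a loose pinch may slip there, a push from above on the sleeve will not.
- clip_mid (a point): Midpoint between the noses of the two brass spring clips on the basket's +x end wall, 62 mm to either side of this point along y; noses 75 mm above the underside, 90 mm from the middle, with lead-ins sloping up and outwards to 88 mm high. They yield outwards as the handle's bare wire is pressed past them, and spring back over it.
- hook_stand: Fixed steel stand with two parallel bent 8 mm rods, 84 mm apart, each ending in a deep upturned hook that points along the stand's -x. Origin on the glass between the feet of the rods, z up. The rods rise at x = 0 to 249 mm, neck forwards and come down into the seat. The base plate reaches 50 mm in front of the origin, 100 mm to either side.
- hook_seat (a point): Where the middle of the handle's bar rests in the hooks: 120 mm in front (-x) of the stand's origin, 215 mm above the glass, midway between the two prongs, which carry the bare wire 42 mm to either side of the sleeve's middle.
- hook_tip (a point): Level of the tops of the upturned prong ends, midway between them: 139 mm in front of the stand's origin, 249 mm above the glass, 34 mm above the axis of the resting bar. The bar must be raised 40 mm or more (not over 65, or the basket meets the prongs from below) before it is drawn off along the stand's -x, 150 mm until all is clear of the rods.
- bin_stand: Fixed iron stand of the tilting bin. Origin on the glass where the middle of the basket stands when home; the basket goes in along the stand's +x, its own +x the same way. Two guide rails 14 mm high, 154 mm apart inside, start at x = -49 mm; their mouths flare to 190 mm at x = -80 mm. The stop bar, 16 mm high, has its face at x = 91 mm; side frames 198 mm apart from x = 25 mm on.
- bin_lip (a point): Middle of the front lower edge of the bin's lip: 24 mm beyond the stand's origin (+x), 125 mm above the glass. The bin, 120 mm wide and up to 200 mm high, with white marbles in it, lies beyond, so the basket passes under it only with its handle folded.
- bin (a joint): Tilt of the wooden bin, rad: 0 resting back (it falls back by itself), grows as its iron lever is pulled and it tips forward. Leave at 0.
- glass_top: The glass plate of the sorting shelf, 660 x 1160 mm, 6 mm thick, fixed; everything stands on its upper face at z = 0.006 (origin at the middle of its underside).
- loupe_center (a point): Silver folding loupe lying on the glass, 54 x 21 x 16 mm; its centre. Leave alone.
- ramekin_center (a point): Blue ceramic ramekin, 76 mm across, 42 mm high; its centre. Leave alone.
- weight_center (a point): Hexagonal brass weight with a knob, 38 mm across, 42 mm high; its centre. Leave alone.

How it is judged:
By the outcome, as a careful person would: the job done as asked, in the order asked, and still so for the second after the job is handed in, with the robot touching nothing.
It also fails if it takes over 67 s, if anything falls off the work surface, if the arm or the gripper's body presses on something with over 40 N, if the wrist force passes 120 N, or if a joint passes its speed limit or range.

## Working session

There is one attempt and no reset: what is moved stays moved. The work goes in short steps, Python scripts to look and compute and a shell command to move; the robot and the scene stay as the last step left them, time stands still between calls to the robot, and variables do not carry over. Pictures are saved under pics/ and viewed, and the job is handed in when it is done.

```bash
mkdir -p pics; ls
python3 - <<'E'
from workcell import *
import cv2
o=get_obs(); print(o)
for n in("side","top"):
    cv2.imwrite(f"pics/{n}0.png",grab_frame(n)); m=camera_model(n); print(n,m)
try: print(hold_point_z)
except Exception as e: print(e)
E
```

```text
pics
{'t': 0.0, 'joint_pos': array([-1.30316674,  0.53720776, -0.00445467,  1.53885642,  0.00260557,
        1.06727502, -0.07117847]), 'joint_vel': array([-0.0007568 , -0.00046807, -0.00061622, -0.00028681, -0.00164766,
       -0.00205666,  0.00026318]), 'tau': array([-8.25902098e-04, -5.83407390e+01,  1.04798175e+00, -2.59096938e+01,
        1.22978960e-02,  9.61699930e-03,  9.65587930e-06]), 'position': array([0.21278668, 0.6135265 , 0.23039249]), 'tcp_rot': array([-5.21748744e-01, -3.09779481e+00,  2.72176364e-03]), 'force': array([ 1.41795078, -0.36375141, -0.40232715]), 'ft_torque': array([-0.06545923,  0.04014171,  0.03276784]), 'gripper_width': 1.0002479202985568}
side {'fx': 395.1059326247195, 'fy': 395.1059326247195, 'cx': 257.9307877717682, 'cy': 188.33225326197606, 'pose': array([[-0.99106378,  0.08653157, -0.10151289,  0.4799125 ],
       [-0.13335182, -0.62481539,  0.76930034,  0.81154877],
       [ 0.00314195,  0.77596264,  0.63077105,  0.84147417],
       [ 0.        ,  0.        ,  0.        ,  1.        ]])}
top {'fx': 402.80724735154524, 'fy': 402.80724735154524, 'cx': 255.03242539904613, 'cy': 194.90848462590378, 'pose': array([[-0.02824051,  0.99309096, -0.11389832,  0.46390612],
       [-0.99940774, -0.03029256, -0.01632582, -0.00751553],
       [-0.0196633 ,  0.11336982,  0.99335826,  1.34719706],
       [ 0.        ,  0.        ,  0.        ,  1.        ]])}
0.0187
```

Run:
```python
import cv2
for n in("side","top"):
    i=cv2.imread(f"pics/{n}0.png"); cv2.imwrite(f"pics/{n}0b.png",cv2.resize(i,(800,600),interpolation=cv2.INTER_CUBIC))
```

```text
(no output)
```

View pics/side0b.png

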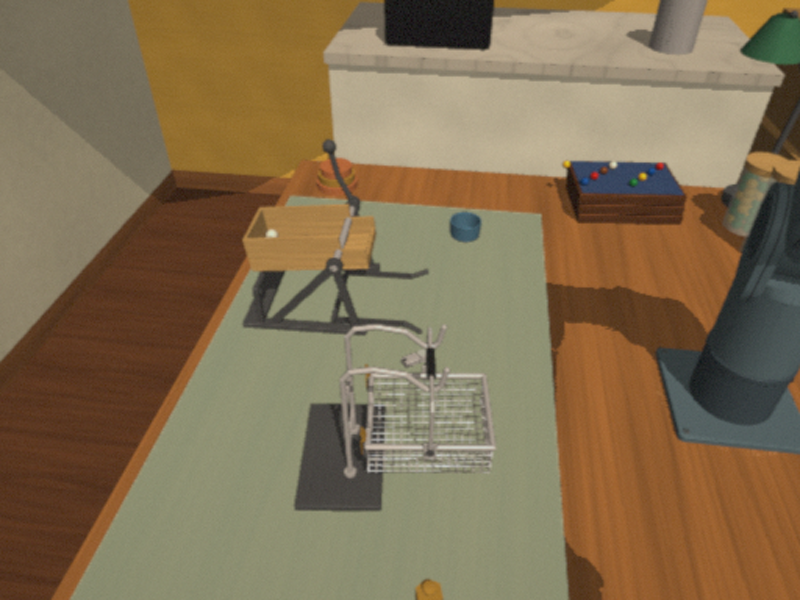

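View pics/top0b.png

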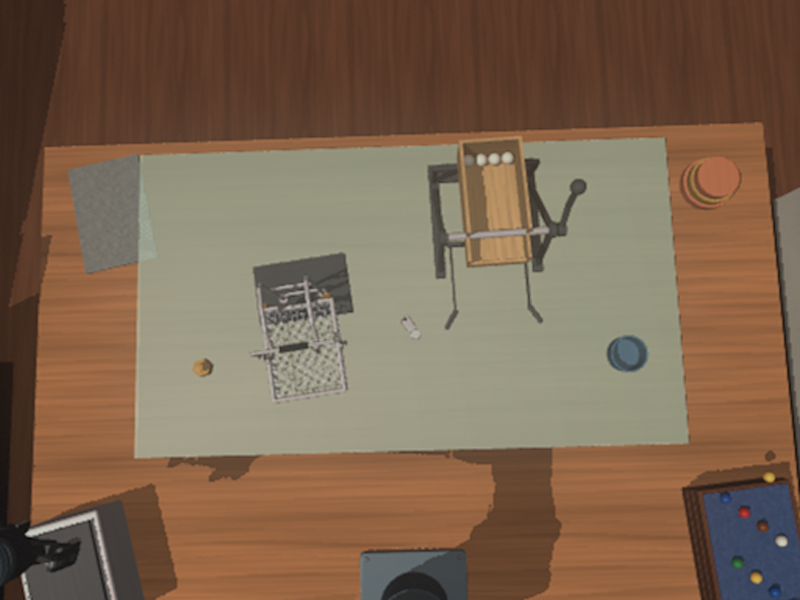

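```bash
cat > h.py <<'E'
import numpy as np, cv2
from workcell import *
def ray(n,u,v):
    m=camera_model(n);P=m["pose"]
    d=np.array([(u-m["cx"])/m["fx"],-(v-m["cy"])/m["fy"],-1.]);return P[:3,3],P[:3,:3]@d
def atz(n,u,v,z):
    o,d=ray(n,u,v);return o+d*(z-o[2])/d[2]
def tri(uvs,uvt):
    A=[];b=[]
    for n,(u,v) in(("side",uvs),("top",uvt)):
        o,d=ray(n,u,v);d=d/np.linalg.norm(d);M=np.eye(3)-np.outer(d,d);A.append(M);b.append(M@o)
    A=np.vstack(A);b=np.hstack(b);x=np.linalg.lstsq(A,b,rcond=None)[0];return x,np.linalg.norm(A@x-b)
def proj(n,p):
    m=camera_model(n);P=m["pose"];c=P[:3,:3].T@(np.array(p)-P[:3,3])
    return np.array([m["cx"]+m["fx"]*c[0]/-c[2],m["cy"]-m["fy"]*c[1]/-c[2]])
def crop(src,dst,u0,v0,w,h,s):
    i=src if not isinstance(src,str) else cv2.imread(src)
    c=cv2.resize(i[v0:v0+h,u0:u0+w],None,fx=s,fy=s,interpolation=cv2.INTER_CUBIC)
    for k in range(0,w,10):
        cv2.putText(c,str(u0+k),(k*s,8),0,.3,(0,0,255),1);cv2.line(c,(k*s,10),(k*s,14),(0,0,255),1)
    for k in range(0,h,10):
        cv2.putText(c,str(v0+k),(0,k*s+4),0,.3,(0,0,255),1)
    cv2.imwrite(dst,c)
E
python3 - <<'E'
from h import *
crop("pics/top0.png","pics/t1.png",150,155,80,110,5)
crop("pics/top0.png","pics/t2.png",255,80,130,140,4)
crop("pics/side0.png","pics/s1.png",185,195,140,140,4)
crop("pics/side0.png","pics/s2.png",150,80,140,140,4)
E
```

```text
(no output)
```

View pics/t1.png

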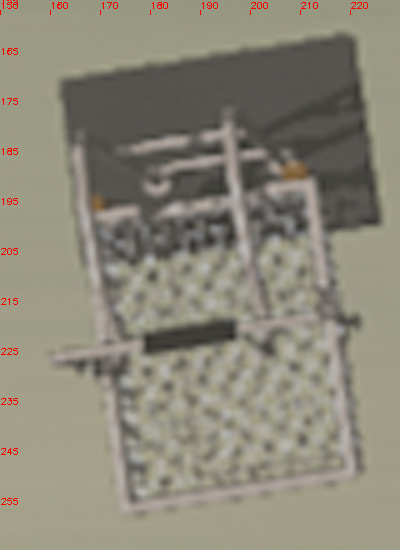

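View pics/t2.png

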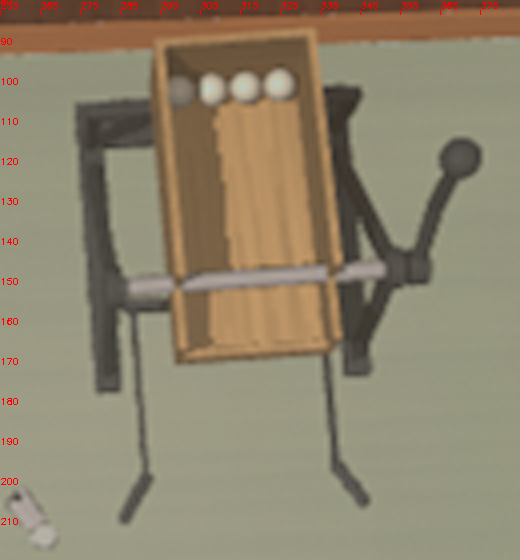

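View pics/s1.png

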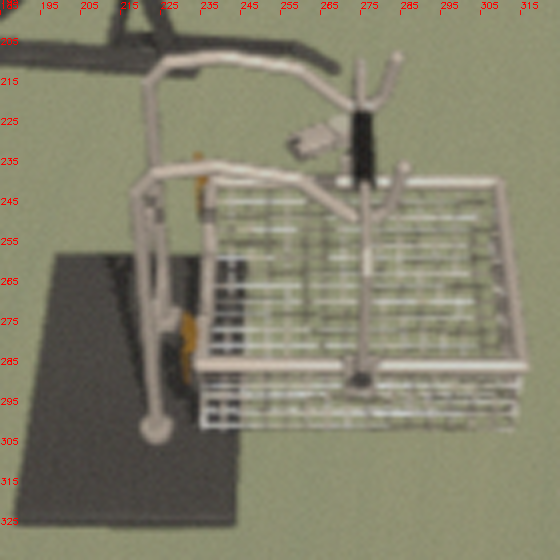

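View pics/s2.png

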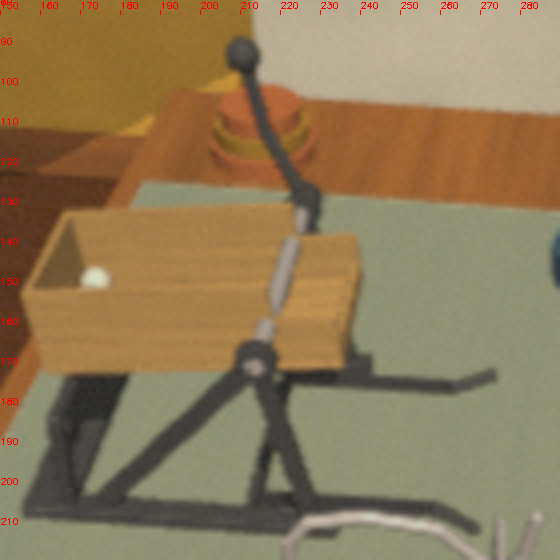

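Run:
```python
from h import *
print("sleeve",tri((275.3,232.2),(187.8,222)), atz("top",187.8,222,.221),atz("side",275.3,232.2,.221))
a=atz("top",179,224,.221);b=atz("top",197.2,220.4,.221);print(a,b,np.linalg.norm(a-b))
# basket rim corners top, z = .006+.215-.158.5+.0605+... 
z=.221-.1585+.065
for p in((174.5,256),(220.5,248.5),(212,191.5)):print("rim",atz("top",*p,z))
for p in((310,240.5),(316,286.5),(235.5,286.5),(237.5,240.5)):print("rim side",atz("side",*p,z))
for p in((292,198.7),(338.5,196.2),(285.7,210),(346.5,205.7),(287,150+7),(336.5,168)):print("rail",atz("top",*p,.018))
# bin lip corners top
for p in((299.5,170.5),(339,167.5)):print("lip",atz("top",*p,.131))
# frames feet
for p in((282,178),(344,173.5)):print("foot",atz("top",*p,.012))
for p in((167,160),(220,164)): pass
# side rails
for p in((262,177),(274,173),(258,207)):print("railside",atz("side",*p,.02))
for p in((201.5,368/600*384*1/1),(400/1.5625,0)):pass
```

```text
sleeve (array([0.52203067, 0.20135383, 0.22178631]), np.float64(0.00046389222366765307)) [0.52239995 0.20150742 0.221     ] [0.52175499 0.20059279 0.221     ]
[0.5175233 0.2262917 0.221    ] [0.52610823 0.17504389 0.221     ] 0.05196190218538549
rim [0.4262568  0.25993694 0.1275    ]
rim [0.44475638 0.12094684 0.1275    ]
rim [0.61825436 0.14377684 0.1275    ]
rim side [0.440434   0.12527801 0.1275    ]
rim side [0.42297134 0.26190348 0.1275    ]
rim side [0.59803003 0.28587955 0.1275    ]
rim side [0.6175065  0.14963917 0.1275    ]
rail [ 0.5999424  -0.10772871  0.018     ]
rail [ 0.60359668 -0.26151195  0.018     ]
rail [ 0.5630751  -0.08551469  0.018     ]
rail [ 0.57131906 -0.28614584  0.018     ]
rail [ 0.74091083 -0.09643031  0.018     ]
rail [ 0.69828726 -0.25975785  0.018     ]
lip [ 0.67420977 -0.12541116  0.131     ]
lip [ 0.67966508 -0.24598631  0.131     ]
foot [ 0.6712087  -0.07745773  0.012     ]
foot [ 0.67992583 -0.28490481  0.012     ]
railside [ 0.6065294  -0.25308258  0.02      ]
railside [ 0.56822977 -0.28137151  0.02      ]
railside [ 0.5996086 -0.0989982  0.02     ]
```

```bash
python3 -m crank '[[0,0,0.6,0],[0.3,-0.4,0.6,-0.4],[0.7,-0.9,0.8,-0.7],[0.7,-0.9,0.8,-0.7],[0.7,-0.9,0.6,-0.7],[0.7,-0.9,0.6,-0.7],[0.7,-0.9,0.5,-0.7],[0.7,-0.9,0.5,-0.7],[0.7,-0.9,0,-0.7],[0.7,-0.9,0,-0.7],[0.7,-0.9,0,-0.7],[0.7,-0.9,0,-0.7],[0.7,-0.9,0,-0.7],[0.7,-0.9,0,-0.7],[0.7,-0.9,0,-0.7],[0.7,-0.9,0,-0.7],[0.7,-0.9,0,-0.7],[0.7,-0.9,0,-0.7],[0.7,-0.9,0,-0.7],[0.7,-0.9,0,-0.7]]' 1
cat >> h.py <<'E'
def st():
    from scipy.spatial.transform import Rotation as R
    o=get_obs();y=R.from_rotvec(o["tcp_rot"]).as_matrix()
    print("t",round(o["t"],2),"pos",o["position"].round(4),"jaw",round(float(np.arctan2(y[1,1],y[0,1])),4),"tz",y[:,2].round(3),"F",o["force"].round(1),"g",round(float(o["gripper_width"]),3),"q",o["joint_pos"].round(2));return o
E
python3 -c "
from h import *
st()"
```

```text
t: 2.1
position: [0.4721, 0.2806, 0.3313]
tcp_rot: [1.998, 2.425, 0.0]
force: [0.2, 0.5, 0.2]
gripper_width: 0.999
t 2.1 pos [0.4721 0.2806 0.3313] jaw 0.1924 tz [ 0.  0. -1.] F [0.2 0.5 0.2] g 0.999 q [-0.9   0.27  0.35  1.7  -0.1   1.18 -0.33]
```

```bash
python3 -m crank '[[0.5,-0.8,0,-0.2],[0.5,-0.8,0,-0.2],[0.5,-0.8,0,-0.2],[0.5,-0.8,0,-0.17],[0.5,-0.75,0,0],[0,0,-0.5,0],[0,0,-0.8,0],[0,0,-0.8,0],[0,0,-0.8,0],[0,0,-0.6,0],[0,0,0,0]]' 0.6
python3 -c "
from h import *
o=st();T=o['position']
for n in('side','top'):
    i=grab_frame(n);cv2.imwrite(f'pics/{n}1.png',i)
    print(proj(n,T))
crop('pics/top1.png','pics/t3.png',130,130,120,120,5)
crop('pics/side1.png','pics/s3.png',185,130,140,140,4)
"
```

```text
t: 3.2
position: [0.5195, 0.2033, 0.2592]
tcp_rot: [-2.064, -2.366, 0.005]
force: [0.3, 0.2, 0.1]
gripper_width: 0.601
t 3.2 pos [0.5195 0.2033 0.2592] jaw 0.1362 tz [-0.003 -0.001 -1.   ] F [0.3 0.2 0.1] g 0.601 q [-0.76  0.36  0.39  1.77 -0.16  1.04 -0.17]
[276.79821308 220.49700061]
[184.53693174 222.44274974]
```

View pics/t3.png

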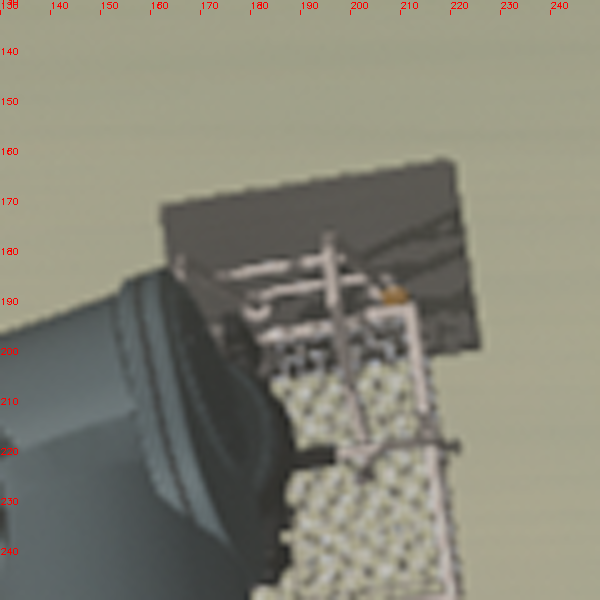

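View pics/s3.png

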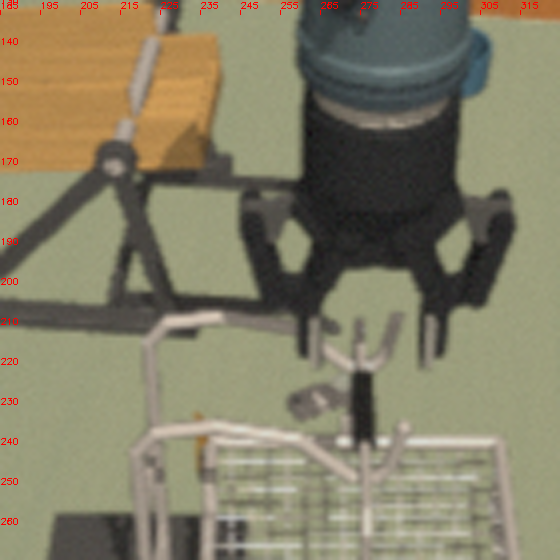

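```bash
python3 -m crank '[[0.1,-0.05,-0.7,0],[0,0,-0.8,0],[0,0,-0.8,0],[0,0,-0.5,0],[0,0,0,0]]' 0.6
python3 -m crank '[[0,0,0,0],[0,0,0,0],[0,0,0,0],[0,0,0,0],[0,0,0,0],[0,0,0,0]]' 0
python3 -c "
from h import *
st()
i=grab_frame('side');cv2.imwrite('pics/side2.png',i)
crop('pics/side2.png','pics/s4.png',185,130,140,140,4)
"
```

```text
t: 3.8
position: [0.5222, 0.2018, 0.2039]
tcp_rot: [-2.066, -2.366, 0.003]
force: [0.6, 0.3, -0.4]
gripper_width: 0.596
t: 4.4
position: [0.5239, 0.2024, 0.2061]
tcp_rot: [2.065, 2.366, 0.003]
force: [1.1, -0.1, 5.4]
gripper_width: 0.128
t 4.4 pos [0.5239 0.2024 0.2061] jaw 0.1355 tz [ 0.002  0.001 -1.   ] F [ 1.1 -0.1  5.4] g 0.128 q [-0.73  0.43  0.37  1.82 -0.19  0.92 -0.14]
```

View pics/s4.png

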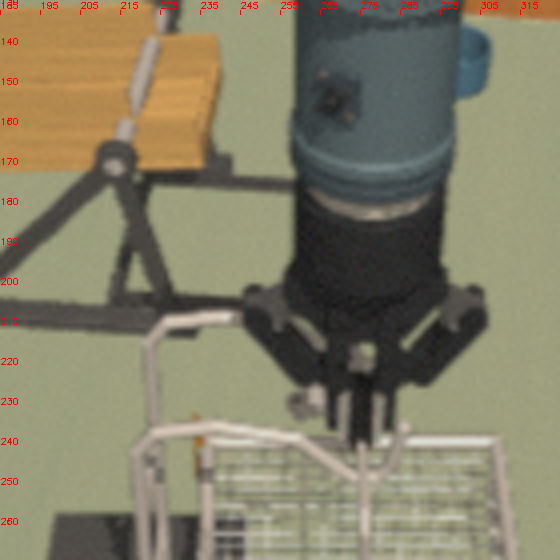

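```bash
python3 -m crank '[[0,0,0.2,0],[0,0,0.4,0],[0,0,0.5,0],[0,0,0.5,0],[0,0,0.5,0],[0,0,0.4,0],[0,0,0.15,0],[0,0,0,0],[0,0,0,0]]'
python3 -c "
from h import *
st()
i=grab_frame('side');cv2.imwrite('pics/side3.png',i)
crop('pics/side3.png','pics/s5.png',185,130,140,170,4)
"
```

```text
t: 5.35
position: [0.5227, 0.202, 0.258]
tcp_rot: [-2.066, -2.366, 0.001]
force: [-0.0, 0.7, -4.7]
gripper_width: 0.126
t 5.35 pos [0.5227 0.202  0.258 ] jaw 0.1354 tz [-0.001 -0.    -1.   ] F [-0.   0.7 -4.7] g 0.126 q [-0.75  0.37  0.39  1.77 -0.16  1.03 -0.17]
```

View pics/s5.png

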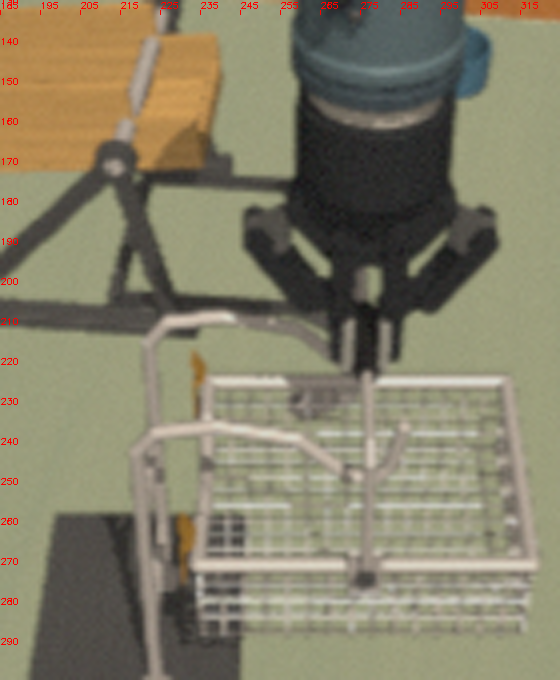

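```bash
python3 -m crank '[[-0.2,-0.03,0,0],[-0.4,-0.05,0,0],[-0.5,-0.07,0,0],[-0.5,-0.07,0,0],[-0.5,-0.07,0,0]]'
python3 -m crank '[[-0.5,-0.07,0,0],[-0.6,-0.08,0,0],[-0.6,-0.08,0,0],[-0.6,-0.08,0,0],[-0.6,-0.08,0,0],[-0.6,-0.08,0,0],[-0.6,-0.08,0,0],[-0.6,-0.08,0,0],[-0.4,-0.05,0,0],[-0.2,-0.03,0,0],[0,0,0,0]]'
python3 -c "
from h import *
st()
i=grab_frame('side');cv2.imwrite('pics/side4.png',i)
i=grab_frame('top');cv2.imwrite('pics/top4.png',i)
crop('pics/side4.png','pics/s6.png',185,130,190,170,4)
"
```

```text
t: 5.9
position: [0.4797, 0.1961, 0.2583]
tcp_rot: [-2.066, -2.367, 0.0]
force: [-0.3, -0.8, -5.1]
gripper_width: 0.129
t: 7.0
position: [0.3746, 0.1821, 0.2584]
tcp_rot: [-2.066, -2.367, -0.0]
force: [0.5, 0.1, -4.7]
gripper_width: 0.122
t 7.0 pos [0.3746 0.1821 0.2584] jaw 0.1357 tz [ 0.  0. -1.] F [ 0.5  0.1 -4.7] g 0.122 q [-0.9   0.09  0.36  2.1  -0.04  0.95 -0.38]
```

View pics/s6.png

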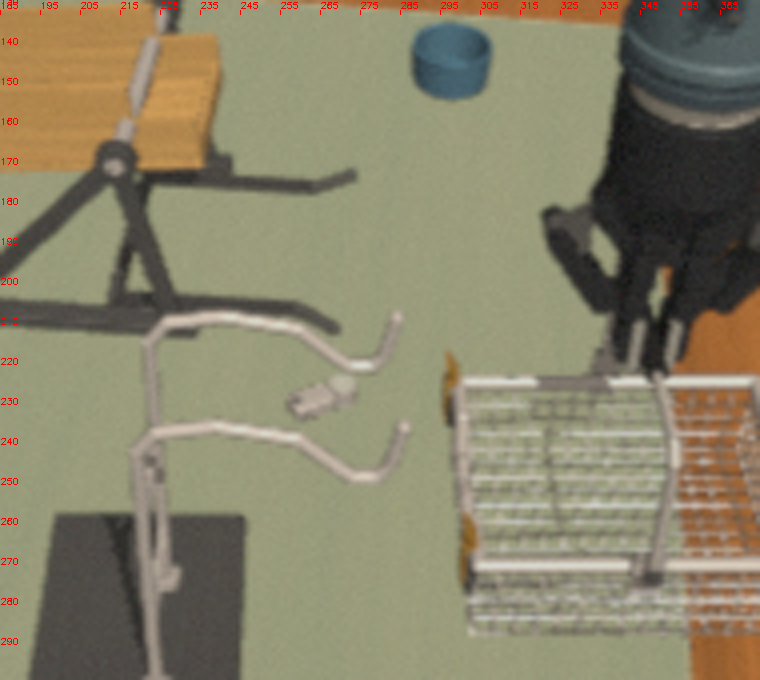

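View pics/top4.png

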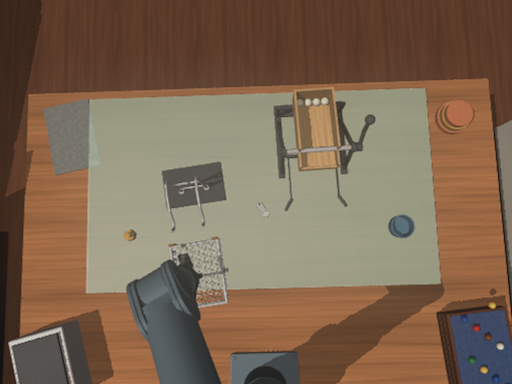

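```bash
python3 -m crank '[[0.2,-0.2,0,0],[0.4,-0.4,0,0],[0.4,-0.6,0,-0.1],[0.4,-0.8,0,-0.1],[0.4,-0.8,0,-0.1],[0.4,-0.8,0,-0.1],[0.4,-0.8,0,-0.1],[0.4,-0.8,0,-0.1],[0.4,-0.8,0,-0.1],[0.4,-0.8,0,-0.1],[0.4,-0.8,0,-0.1],[0.4,-0.8,0,-0.1],[0.3,-0.8,0,-0.1],[0.2,-0.8,0,0],[0.15,-0.8,0,0],[0,-0.8,0,0],[0,-0.8,0,0],[0,-0.8,0,0],[0,-0.8,0,0],[0,-0.8,0,0]]'
python3 -m crank '[[0,-0.8,0,0],[0,-0.8,0,0],[0,-0.8,0,0],[0,-0.8,0,0],[0,-0.6,0,0],[0,-0.4,0,0],[0,-0.2,0,0],[0,0,0,0],[0,0,0,0],[0,0,0,0],[0,0,0,0]]'
python3 -c "
from h import *
st()
i=grab_frame('side');cv2.imwrite('pics/side5.png',i)
i=grab_frame('top');cv2.imwrite('pics/top5.png',i)
crop('pics/side5.png','pics/s7.png',200,90,160,150,4)
crop('pics/top5.png','pics/t7.png',250,130,120,150,4)
"
```

```text
t: 9.1
position: [0.4803, -0.1153, 0.2582]
tcp_rot: [2.168, 2.273, -0.001]
force: [0.9, -0.5, -5.0]
gripper_width: 0.127
t: 10.2
position: [0.4801, -0.2013, 0.2583]
tcp_rot: [-2.167, -2.274, -0.0]
force: [-0.6, -0.4, -5.3]
gripper_width: 0.126
t 10.2 pos [ 0.4801 -0.2013  0.2583] jaw 0.0485 tz [-0.  0. -1.] F [-0.6 -0.4 -5.3] g 0.126 q [-0.2   0.32  0.63  1.88 -0.22  1.01  0.58]
```

View pics/s7.png

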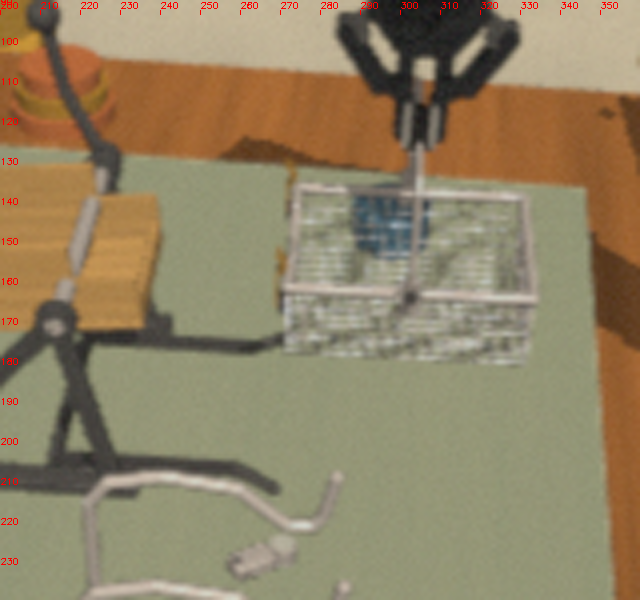

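View pics/t7.png

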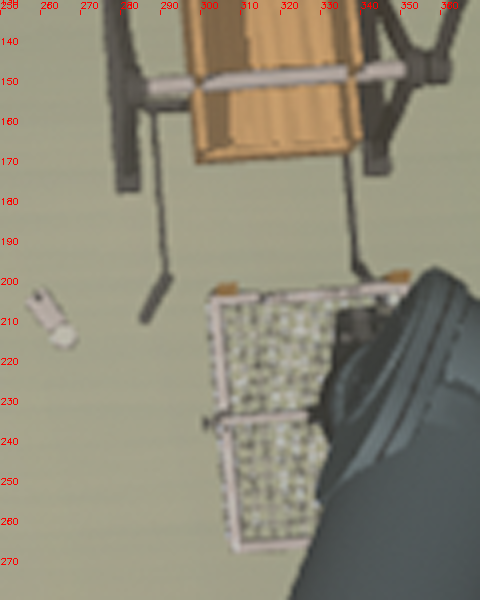

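```bash
python3 -c "
from h import *
z=.2583+.0187-.0935
for p in((272.5,137.2),(331,139.5),(334,165),(271,161.5)):print(atz('side',*p,z))
print('tri FL corner', tri((271,161.5),(303,204)), tri((334,165),(309,266)))
for p in((303,204),(309,266)):print(atz('top',*p,z))
"
```

```text
[ 0.5744285  -0.24952635  0.1835    ]
[ 0.39238293 -0.2613154   0.1835    ]
[ 0.38511928 -0.12514426  0.1835    ]
[ 0.56484703 -0.11756703  0.1835    ]
tri FL corner (array([ 0.56647099, -0.1271271 ,  0.17677696]), np.float64(0.0010620366632820499)) (array([ 0.38634558, -0.13683767,  0.17525097]), np.float64(0.003398764552770281))
[ 0.56663105 -0.12642334  0.1835    ]
[ 0.38927833 -0.13605709  0.1835    ]
```

```bash
python3 -m crank '[[0,0.2,-0.2,0],[0,0.2,-0.5,0],[0,0.15,-0.8,0],[0,0,-0.8,0],[0,0,-0.8,0],[0,0,-0.6,0],[0,0,-0.4,0],[0,0,-0.3,0],[0,0,-0.2,0],[0,0,-0.1,0],[0,0,0,0]]'
python3 -m crank '[[0,0,-0.1,0],[0,0,-0.1,0],[0,0,-0.1,0],[0,0,-0.1,0],[0,0,0,0],[0,0,0,0]]'
python3 -m crank '[[0,0,-0.1,0],[0,0,-0.1,0],[0,0,-0.1,0],[0,0,0,0]]'
```

```text
t: 11.4
position: [0.4801, -0.1909, 0.1644]
tcp_rot: [2.168, 2.273, 0.0]
force: [-1.3, -0.5, -5.8]
gripper_width: 0.132
t: 12.0
position: [0.48, -0.1909, 0.1563]
tcp_rot: [2.168, 2.273, -0.0]
force: [0.3, 0.9, -5.3]
gripper_width: 0.128
t: 12.4
position: [0.48, -0.1909, 0.1502]
tcp_rot: [-2.168, -2.273, -0.0]
force: [-0.9, 0.0, -5.0]
gripper_width: 0.127
```

```bash
python3 -m crank '[[0,0,-0.1,0],[0,0,-0.1,0],[0,0,0,0]]'
python3 -m crank '[[0,0,-0.05,0],[0,0,-0.05,0],[0,0,0,0]]'
python3 -c "
from h import *
st()
i=grab_frame('side');cv2.imwrite('pics/side6.png',i)
crop('pics/side6.png','pics/s8.png',200,90,160,150,4)
"
```

```text
t: 12.7
position: [0.4837, -0.1908, 0.1497]
tcp_rot: [2.164, 2.271, 0.009]
force: [-1.8, 5.9, 26.1]
gripper_width: 0.126
t: 13.0
position: [0.4866, -0.1908, 0.149]
tcp_rot: [2.16, 2.268, 0.014]
force: [2.4, 6.9, 28.6]
gripper_width: 0.129
t 13.0 pos [ 0.4866 -0.1908  0.149 ] jaw 0.0489 tz [ 0.013 -0.    -1.   ] F [ 2.4  6.9 28.6] g 0.129 q [-0.14  0.48  0.55  1.98 -0.36  0.77  0.67]
```

View pics/s8.png

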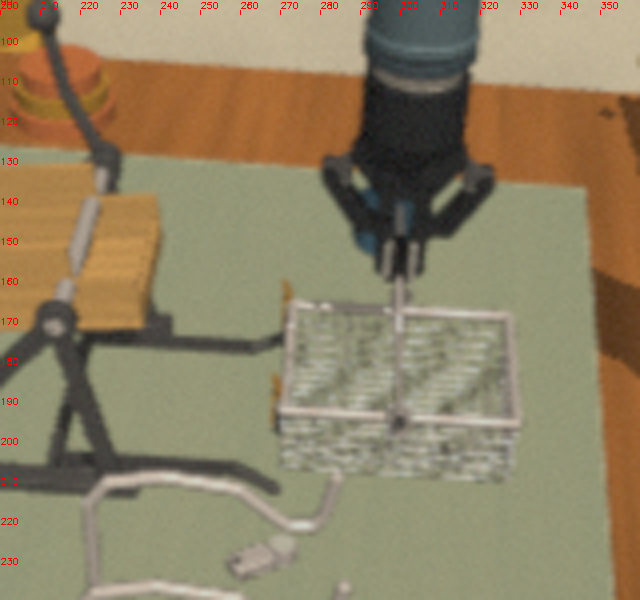

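```bash
python3 -m crank '[[0,0,0.1,0],[0,0,0.1,0],[0,0,0.03,0],[0,0,0,0],[0,0,0,0]]'
```

```text
t: 13.55
position: [0.4807, -0.191, 0.1493]
tcp_rot: [2.167, 2.273, 0.001]
force: [2.3, 1.8, 4.5]
gripper_width: 0.126
```

```bash
python3 -m crank '[[0,0,0,0],[0,0,0,0],[0,0,0,0]]' 0.3
python3 -c "
from h import *
st()
i=grab_frame('side');cv2.imwrite('pics/side7.png',i)
i=grab_frame('top');cv2.imwrite('pics/top7.png',i)
crop('pics/side7.png','pics/s9.png',260,120,80,100,6)
crop('pics/top7.png','pics/t9.png',270,130,120,150,4)
"
```

```text
t: 13.85
position: [0.4791, -0.191, 0.1484]
tcp_rot: [-2.168, -2.272, 0.002]
force: [0.6, 0.5, -0.3]
gripper_width: 0.302
t 13.85 pos [ 0.4791 -0.191   0.1484] jaw 0.047 tz [-0.002  0.    -1.   ] F [ 0.6  0.5 -0.3] g 0.302 q [-0.14  0.47  0.55  1.98 -0.35  0.78  0.66]
```

View pics/s9.png

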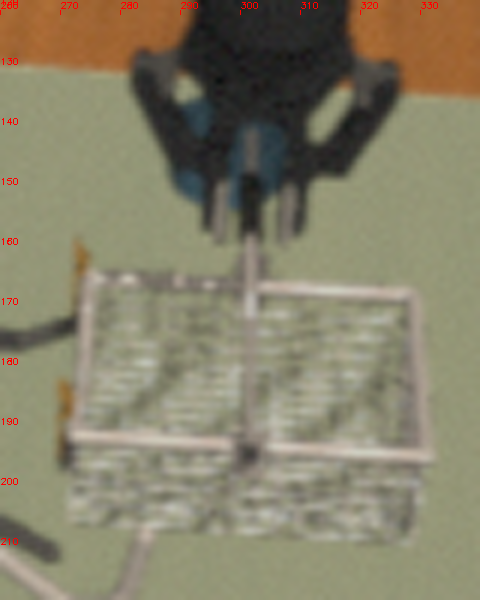

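View pics/t9.png

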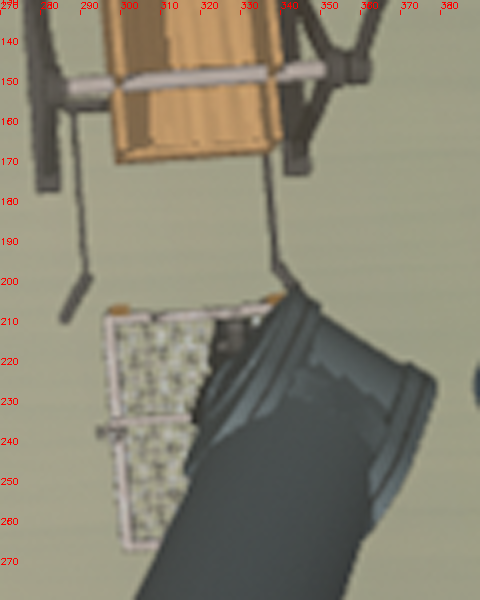

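```bash
python3 -m crank '[[0.3,0.01,0,0],[0.34,0.015,-0.02,0],[0.34,0.015,-0.03,0],[0.33,0.015,-0.07,0],[0.33,0.015,-0.08,0],[0.31,0.015,-0.12,0],[0.31,0.015,-0.13,0],[0.29,0.015,-0.16,0],[0.29,0.015,-0.17,0],[0.26,0.01,-0.2,0],[0.26,0.01,-0.21,0],[0.23,0.01,-0.24,0],[0.23,0.01,-0.25,0],[0,0,0,0]]'
python3 -c "
from h import *
st()
i=grab_frame('side');cv2.imwrite('pics/side8.png',i)
crop('pics/side8.png','pics/s10.png',240,120,100,100,6)
"
```

```text
t: 15.35
position: [0.5567, -0.1871, 0.1145]
tcp_rot: [-2.167, -2.274, 0.0]
force: [0.5, -0.0, -0.2]
gripper_width: 0.304
t 15.35 pos [ 0.5567 -0.1871  0.1145] jaw 0.048 tz [-0.  0. -1.] F [ 0.5 -0.  -0.2] g 0.304 q [-0.12  0.63  0.5   1.82 -0.41  0.8   0.64]
```

View pics/s10.png

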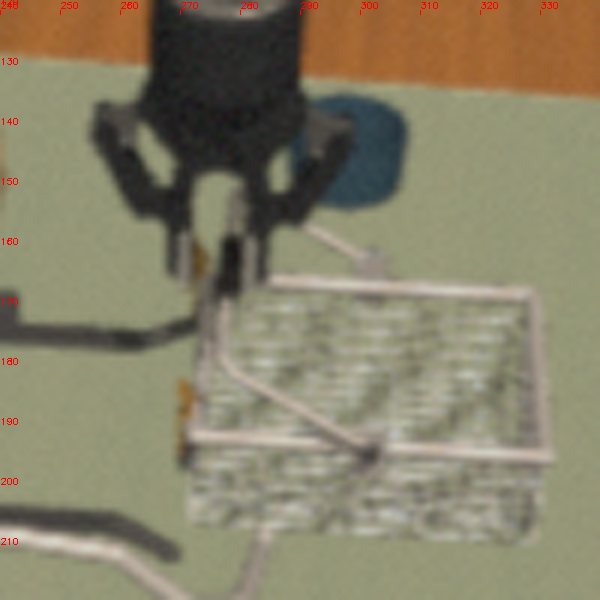

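```bash
python3 -m crank '[[-0.15,0,0.3,0],[0,0,0.7,0],[0,0,0.8,0],[0,0,0.7,0],[0,0,0.2,0],[0,0,0,0]]'
python3 -m crank '[[-0.15,0,0,0],[0,0,0,0],[0,0,0,0],[0,0,0,0],[0,0,0,0]]' 0
python3 -c "
from h import *
st()
i=grab_frame('side');cv2.imwrite('pics/side9.png',i)
crop('pics/side9.png','pics/s11.png',240,110,100,100,6)
"
```

```text
t: 16.0
position: [0.5541, -0.1876, 0.1706]
tcp_rot: [2.167, 2.272, 0.002]
force: [-0.5, 0.9, -0.9]
gripper_width: 0.297
t: 16.5
position: [0.5503, -0.1875, 0.169]
tcp_rot: [-2.168, -2.273, 0.0]
force: [-0.2, 0.4, -0.4]
gripper_width: -0.001
t 16.5 pos [ 0.5503 -0.1875  0.169 ] jaw 0.0474 tz [-0. -0. -1.] F [-0.2  0.4 -0.4] g -0.001 q [-0.15  0.55  0.55  1.8  -0.36  0.89  0.61]
```

View pics/s11.png

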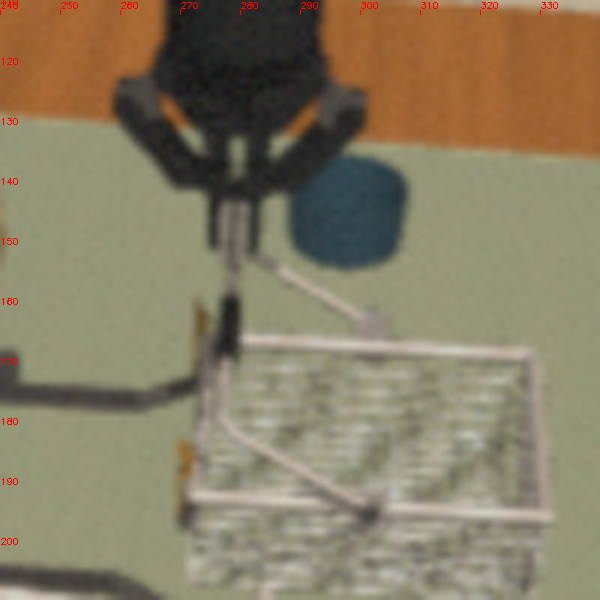

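```bash
python3 -m crank '[[0,0,-0.5,0],[0,0,-0.7,0],[0,0,-0.2,0],[0.13,0.01,-0.28,0],[0.13,0,-0.28,0],[0.14,0.01,-0.27,0],[0.14,0,-0.27,0],[0.14,0.01,-0.27,0],[0.08,0,-0.28,0],[0.08,0.01,-0.28,0],[0.05,0,-0.28,0],[0,0,0,0]]'
python3 -c "
from h import *
st()
i=grab_frame('side');cv2.imwrite('pics/side10.png',i)
crop('pics/side10.png','pics/s12.png',240,110,100,100,6)
"
```

```text
t: 17.75
position: [0.5677, -0.1864, 0.0962]
tcp_rot: [-2.167, -2.273, 0.001]
force: [-0.3, -0.2, -0.6]
gripper_width: 0.001
t 17.75 pos [ 0.5677 -0.1864  0.0962] jaw 0.0475 tz [-0.001  0.    -1.   ] F [-0.3 -0.2 -0.6] g 0.001 q [-0.11  0.67  0.49  1.8  -0.43  0.78  0.65]
```

View pics/s12.png

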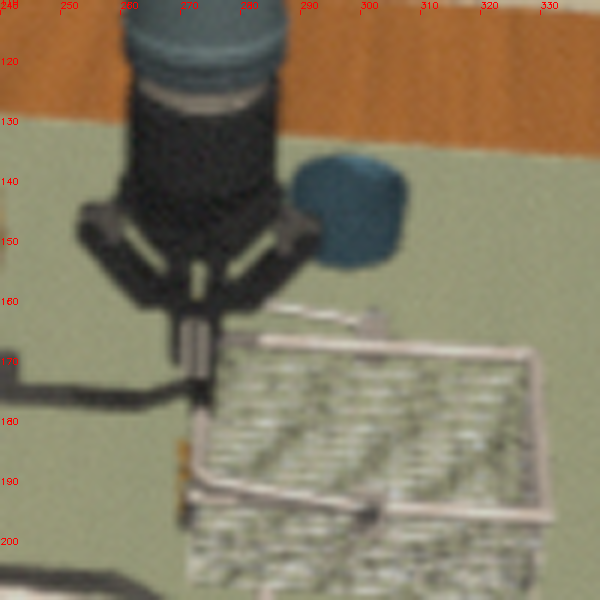

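```bash
python3 -m crank '[[0.05,0,-0.1,0],[0,0,-0.1,0],[0,0,-0.1,0],[0,0,-0.1,0],[0,0,0,0]]'
python3 -m crank '[[0,0,-0.1,0],[0,0,-0.1,0],[0,0,-0.1,0],[0,0,0,0]]'
python3 -m crank '[[0,0,-0.1,0],[0,0,0,0]]'
```

```text
t: 18.3
position: [0.57, -0.1867, 0.0894]
tcp_rot: [2.167, 2.273, 0.001]
force: [1.1, 0.5, 3.2]
gripper_width: -0.001
t: 18.7
position: [0.5681, -0.1865, 0.0822]
tcp_rot: [-2.167, -2.272, 0.002]
force: [-0.2, 0.0, -0.1]
gripper_width: -0.001
t: 18.9
position: [0.5688, -0.1867, 0.0811]
tcp_rot: [-2.168, -2.273, 0.001]
force: [-1.2, -0.9, 2.2]
gripper_width: -0.001
```

```bash
python3 -m crank '[[0,0,-0.1,0],[0,0,-0.05,0],[0,0,0,0]]'
python3 -m crank '[[0,0,0.2,0],[0,0,0.8,0],[0,0,1,0],[-0.3,0,1,0],[-0.8,0,1,0],[-0.8,0,0.5,0],[-0.8,0,0,0],[0,0,0,0]]'
python3 -c "
from h import *
st()
i=grab_frame('side');cv2.imwrite('pics/side11.png',i)
i=grab_frame('top');cv2.imwrite('pics/top11.png',i)
crop('pics/side11.png','pics/s13.png',240,130,100,90,8)
crop('pics/top11.png','pics/t13.png',270,130,110,150,4)
"
```

```text
t: 19.2
position: [0.5705, -0.1868, 0.0804]
tcp_rot: [2.167, 2.272, 0.004]
force: [-3.8, 3.1, 20.0]
gripper_width: 0.004
t: 20.0
position: [0.5134, -0.1871, 0.1689]
tcp_rot: [-2.17, -2.271, -0.0]
force: [-0.6, 0.2, -0.3]
gripper_width: 0.005
t 20.0 pos [ 0.5134 -0.1871  0.1689] jaw 0.0457 tz [-0.  0. -1.] F [-0.6  0.2 -0.3] g 0.005 q [-0.16  0.49  0.56  1.89 -0.34  0.85  0.62]
```

View pics/s13.png

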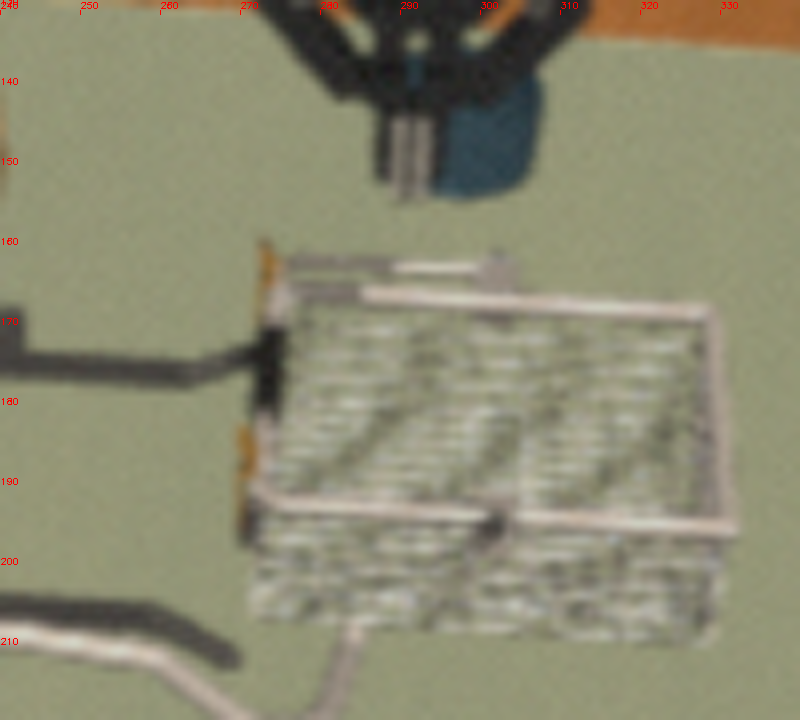

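View pics/t13.png

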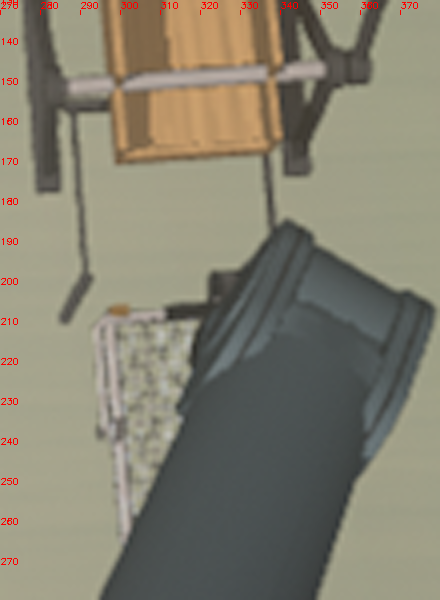

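```bash
python3 -c "
from h import *
z=.0685
FL,NL,NR,FR=[atz('side',*p,z) for p in((271.5,192.5),(331.5,195.3),(328.5,169),(275,166))]
print(FL,NL,NR,FR)
a=atz('top',295,210.5,z);b=atz('top',301,264,z);c=atz('top',270+380/4*0+0,0,z)
print(a,b,np.arctan2(*(a-b)[1::-1][:2]))
c=np.array([.480,-.191,0]);psi=.045
for n,f in(('side','pics/side11.png'),('top','pics/top11.png')):
    i=cv2.resize(cv2.imread(f),None,fx=3,fy=3,interpolation=cv2.INTER_CUBIC)
    def dr(o,psi,pts,col):
        R=np.array([[np.cos(psi),-np.sin(psi)],[np.sin(psi),np.cos(psi)]])
        q=[proj(n,[*(np.array(o)+R@np.array(p[:2])),p[2]]) for p in pts]
        cv2.polylines(i,[(np.array(q)*3+1).round().astype(int)],False,col,1,cv2.LINE_AA)
    dr((.480,-.191),.045,[(-.089,-.069,.0665),(.089,-.069,.0665),(.089,.069,.0665),(-.089,.069,.0665),(-.089,-.069,.0665)],(0,0,255))
    o=(.650,-.183);s=.043
    for k in(1,-1): dr(o,s,[(-.08,k*.095,.02),(-.049,k*.077,.02),(.09,k*.077,.02)],(255,0,0)); dr(o,s,[(.025,k*.099,.006),(.2,k*.099,.006)],(255,0,255))
    dr(o,s,[(.024,.06,.131),(.024,-.06,.131)],(0,255,255))
    if n=='side': i=i[330:690,400:1100]
    else: i=i[230:830,750:1200]
    cv2.imwrite(f'pics/ov_{n}.png',i)
"
```

```text
[ 0.56045133 -0.11683242  0.0685    ] [ 0.3784087  -0.12858677  0.0685    ] [ 0.38689937 -0.26350227  0.0685    ] [ 0.56367887 -0.2559804   0.0685    ]
[ 0.55683991 -0.1119725   0.0685    ] [ 0.38874451 -0.12407769  0.0685    ] 0.0718896702691227
```

View pics/ov_side.png

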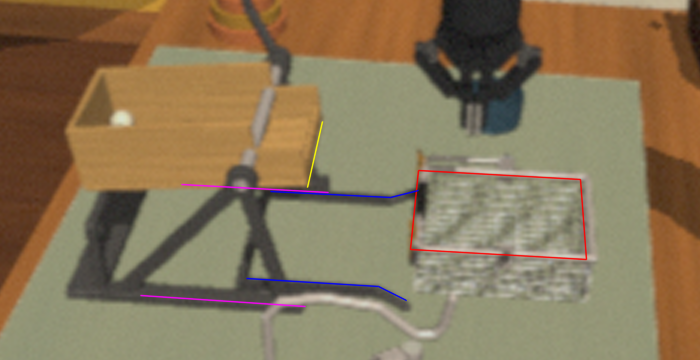

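View pics/ov_top.png

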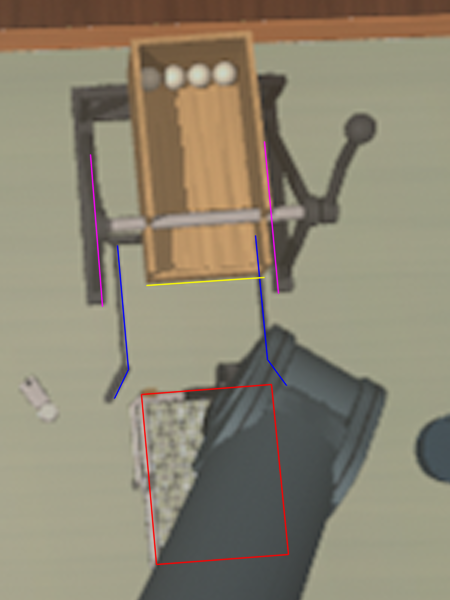

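```bash
python3 -m crank '[[-0.4,-0.02,0,0],[-0.8,-0.05,0,0],[-0.8,-0.05,0,0],[-0.9,-0.06,0,0],[-0.9,-0.06,0,0],[-0.9,-0.06,0,0],[-0.8,-0.05,0,0],[-0.6,-0.05,0,0],[-0.2,0,0,0],[0,0,-0.5,0],[0,0,-0.8,0],[0,0,-0.5,0],[0,0,0,0]]' 0.6
python3 -c "
from h import *
st()
i=grab_frame('side');cv2.imwrite('pics/side12.png',i)
crop('pics/side12.png','pics/s14.png',260,110,110,110,6)
"
```

```text
t: 21.4
position: [0.3886, -0.1943, 0.1306]
tcp_rot: [-2.166, -2.272, 0.003]
force: [0.1, -0.0, 1.3]
gripper_width: 0.599
t 21.4 pos [ 0.3886 -0.1943  0.1306] jaw 0.0479 tz [-0.003  0.    -1.   ] F [ 0.1 -0.   1.3] g 0.599 q [-0.11  0.38  0.57  2.19 -0.33  0.65  0.74]
```

View pics/s14.png

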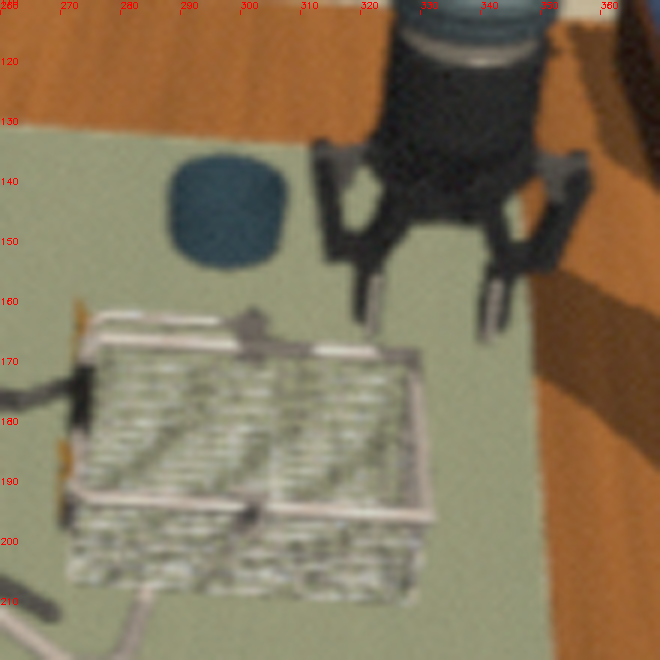

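Fingers at columns about 320 and 342 straddle the near rim (around column 329.5). Descending to the rim and gripping.

```bash
python3 -m crank '[[0,0,-0.6,0],[0,0,-0.8,0],[0,0,-0.9,0],[0,0,-0.8,0],[0,0,-0.6,0],[0,0,-0.3,0],[0,0,-0.1,0],[0,0,0,0]]'
python3 -m crank '[[0,0,0,0],[0,0,0,0],[0,0,0,0],[0,0,0,0],[0,0,0,0]]' 0
python3 -c "
from h import *
st()
i=grab_frame('side');cv2.imwrite('pics/side13.png',i)
crop('pics/side13.png','pics/s15.png',260,110,110,110,6)
"
```

```text
t: 22.25
position: [0.3893, -0.1948, 0.0502]
tcp_rot: [2.168, 2.273, 0.0]
force: [0.2, 0.9, -0.1]
gripper_width: 0.602
t: 22.75
position: [0.3886, -0.1946, 0.0504]
tcp_rot: [-2.168, -2.272, -0.0]
force: [-3.2, 0.3, 7.1]
gripper_width: 0.081
t 22.75 pos [ 0.3886 -0.1946  0.0504] jaw 0.0471 tz [-0.001  0.001 -1.   ] F [-3.2  0.3  7.1] g 0.081 q [ 0.02  0.54  0.42  2.22 -0.49  0.47  0.87]
```

View pics/s15.png

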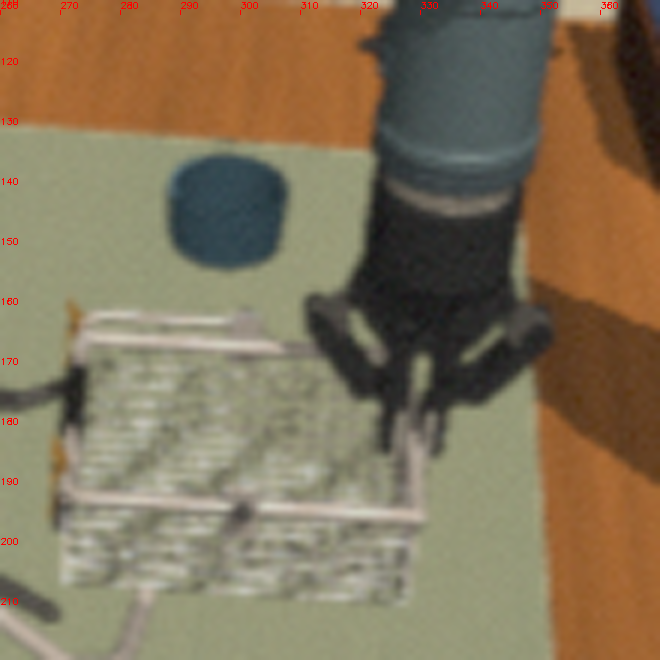

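```bash
python3 -m crank '[[0.2,0.01,0,0],[0.3,0.015,0,0],[0.4,0.02,0,0],[0.4,0.02,0,0],[0.4,0.02,0,0],[0.4,0.02,0,0],[0.4,0.02,0,0],[0.4,0.02,0,0],[0.4,0.02,0,0],[0.3,0.015,0,0],[0,0,0,0]]'
python3 -c "
from h import *
st()
i=grab_frame('side');cv2.imwrite('pics/side14.png',i)
i=grab_frame('top');cv2.imwrite('pics/top14.png',i)
crop('pics/side14.png','pics/s16.png',200,110,150,110,5)
crop('pics/top14.png','pics/t16.png',270,120,110,140,4)
"
```

```text
t: 23.9
position: [0.4602, -0.1914, 0.0505]
tcp_rot: [-2.168, -2.272, 0.002]
force: [-4.3, -0.9, 7.4]
gripper_width: 0.078
t 23.9 pos [ 0.4602 -0.1914  0.0505] jaw 0.0469 tz [-0.002  0.    -1.   ] F [-4.3 -0.9  7.4] g 0.078 q [-0.04  0.62  0.44  2.06 -0.49  0.56  0.79]
```

View pics/s16.png

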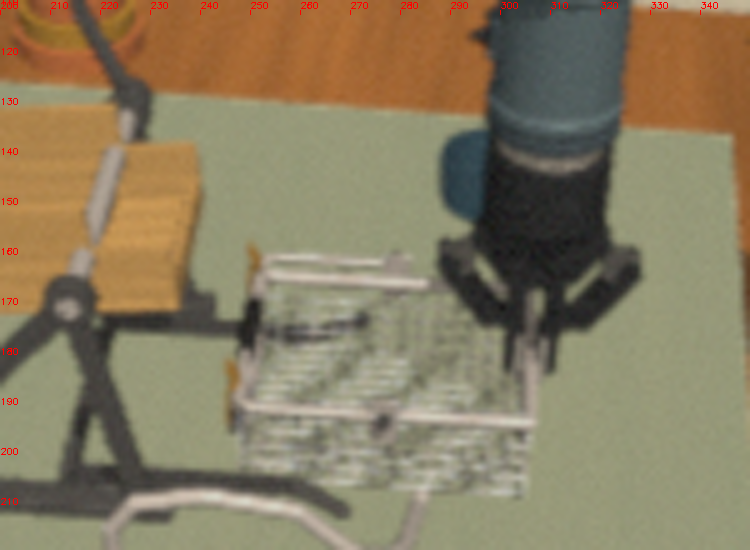

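View pics/t16.png

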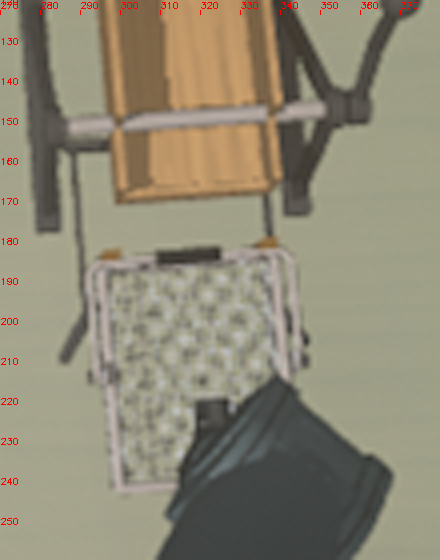

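```bash
python3 -c "
from h import *
a=atz('top',297.3,183.7,.085);b=atz('top',336.8,180.7,.085);m=(a+b)/2
print(a,b,m,'yaw',np.arctan2(-(b-a)[0]*-1,-(b-a)[1]))
o=np.array([.650,-.183]);s=.043
R=np.array([[np.cos(s),np.sin(s)],[-np.sin(s),np.cos(s)]])
print('clip mid in stand',R@(m[:2]-o))
# sleeve
a=atz('top',309.3,185.7,.0745);b=atz('top',325,183,.0745);m=(a+b)/2;print('sleeve in stand',R@(m[:2]-o))
print('tcp in stand',R@(np.array([.4602,-.1914])-o))
"
```

```text
[ 0.64017012 -0.12121939  0.085     ] [ 0.64585703 -0.24591     0.085     ] [ 0.64301357 -0.1835647   0.085     ] yaw 0.0455765046633375
clip mid in stand [-0.00700424 -0.00026385]
sleeve in stand [-0.01248292 -0.00152997]
tcp in stand [-0.18998565 -0.00023335]
```

```bash
python3 -m crank '[[0.2,0.01,0,0],[0.3,0.015,0,0],[0.4,0.015,0,0],[0.4,0.02,0,0],[0.4,0.015,0,0],[0.3,0.015,0,0],[0.2,0.01,0,0],[0,0,0,0]]'
python3 -m crank '[[0.2,0.01,0,0],[0.3,0.015,0,0],[0.4,0.015,0,0],[0.4,0.02,0,0],[0.4,0.015,0,0],[0.3,0.015,0,0],[0.2,0.01,0,0],[0.1,0,0,0],[0,0,0,0]]'
```

```text
t: 24.8
position: [0.5039, -0.1896, 0.0505]
tcp_rot: [-2.168, -2.272, 0.002]
force: [-4.6, 0.7, 7.4]
gripper_width: 0.082
t: 25.7
position: [0.5495, -0.1876, 0.0505]
tcp_rot: [-2.167, -2.271, 0.003]
force: [-5.9, 0.3, 7.8]
gripper_width: 0.086
```

```bash
python3 -c "
from h import *
i=grab_frame('side');cv2.imwrite('pics/side15.png',i)
crop('pics/side15.png','pics/s17.png',160,110,150,110,5)
"
python3 -m crank '[[0.2,0.01,0,0],[0.15,0.005,0,0],[0.1,0,0,0],[0,0,0,0]]'
python3 -m crank '[[0.1,0,0,0],[0.1,0,0,0],[0,0,0,0]]'
```

```text
t: 26.15
position: [0.5585, -0.1874, 0.0505]
tcp_rot: [-2.167, -2.271, 0.003]
force: [-5.9, -0.4, 8.8]
gripper_width: 0.077
t: 26.45
position: [0.5622, -0.1874, 0.0505]
tcp_rot: [-2.167, -2.271, 0.003]
force: [-7.0, -0.8, 9.2]
gripper_width: 0.073
```

View pics/s17.png

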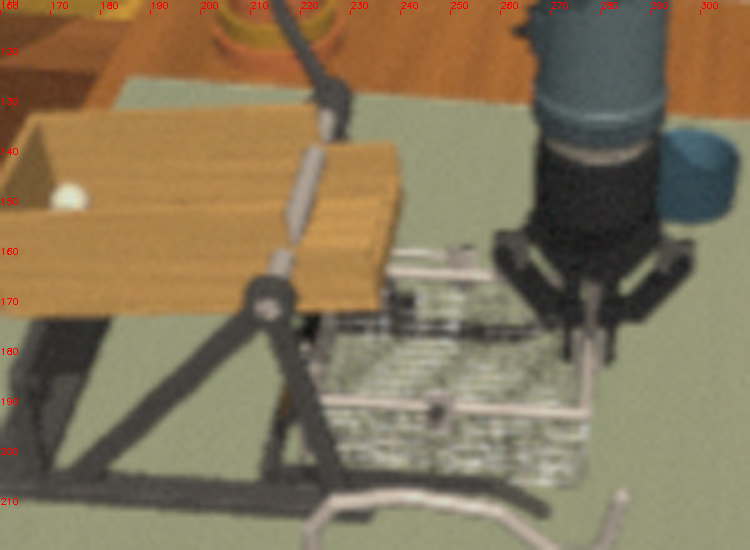

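```bash
python3 -m crank '[[0.1,0,0,0],[0,0,0,0]]'
python3 -m crank '[[0.1,0,0,0],[0,0,0,0]]'
```

```text
t: 26.65
position: [0.5622, -0.1874, 0.0504]
tcp_rot: [-2.166, -2.268, 0.006]
force: [-12.0, 0.4, 14.5]
gripper_width: 0.081
t: 26.85
position: [0.5623, -0.1874, 0.0504]
tcp_rot: [-2.164, -2.265, 0.008]
force: [-16.8, 0.6, 20.3]
gripper_width: 0.077
```

```bash
python3 -m crank '[[-0.1,0,0,0],[-0.05,0,0,0],[0,0,0,0]]'
python3 -m crank '[[0,0,0,0],[0,0,0,0],[0,0,0,0],[0,0,0,0],[0,0,0,0]]' 0.5
python3 -m crank '[[0,0,0.2,0],[0,0,0.4,0],[0,0,0.6,0],[-0.1,0,0.8,0],[-0.3,0,0.8,0],[-0.6,0,0.6,0],[-0.8,0,0.3,0],[-0.8,0,0,0],[-0.8,0,0,0],[0,0,0,0],[0,0,0,0]]'
python3 -c "
from h import *
st()
i=grab_frame('side');cv2.imwrite('pics/side16.png',i)
i=grab_frame('top');cv2.imwrite('pics/top16.png',i)
crop('pics/side16.png','pics/s18.png',160,110,150,110,5)
crop('pics/top16.png','pics/t18.png',260,80,120,150,4)
"
```

```text
t: 27.15
position: [0.5623, -0.1874, 0.0505]
tcp_rot: [-2.167, -2.269, 0.004]
force: [-9.0, -0.5, 11.4]
gripper_width: 0.079
t: 27.65
position: [0.5654, -0.1867, 0.05]
tcp_rot: [2.168, 2.274, 0.0]
force: [-0.1, -0.7, -0.0]
gripper_width: 0.504
t: 28.75
position: [0.4981, -0.1868, 0.1251]
tcp_rot: [2.167, 2.272, 0.002]
force: [-0.2, 0.5, 0.4]
gripper_width: 0.5
t 28.75 pos [ 0.4981 -0.1868  0.1251] jaw 0.0473 tz [ 0.002 -0.    -1.   ] F [-0.2  0.5  0.4] g 0.5 q [-0.14  0.54  0.54  1.96 -0.4   0.75  0.68]
```

View pics/s18.png

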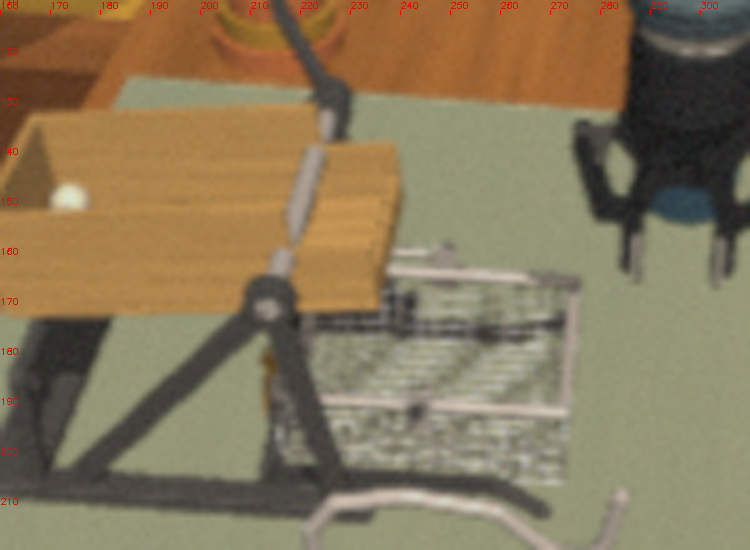

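View pics/t18.png

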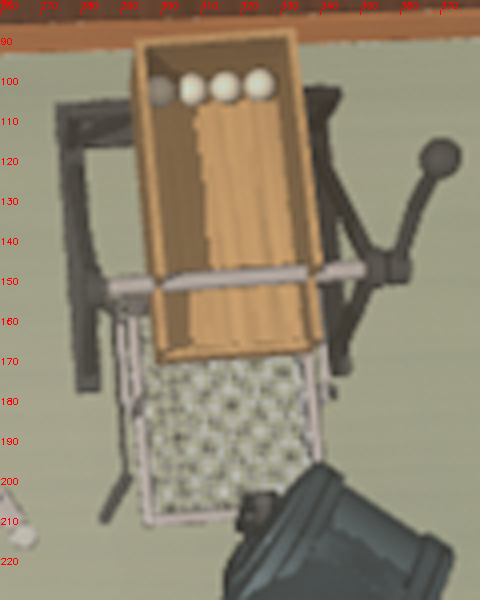

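```bash
python3 -m crank '[[-0.4,0,0.6,0],[-0.4,0,0.8,0],[-0.4,0.5,0.8,0],[-0.2,0.8,0.6,0],[0,0.8,0.4,0],[0,0.8,0,0],[0,0.8,0,0],[0,0.8,0,0],[0,0.6,0,0],[0,0.3,0,0],[0,0,0,0]]'
python3 -c "
from h import *
st()
i=grab_frame('side');cv2.imwrite('pics/side17.png',i)
i=grab_frame('top');cv2.imwrite('pics/top17.png',i)
crop('pics/top17.png','pics/t19.png',240,80,140,150,4)
o=np.array([.650,-.183]);s=.043
R=np.array([[np.cos(s),np.sin(s)],[-np.sin(s),np.cos(s)]])
print(R@(atz('top',297.2,209.7,.0665)[:2]-o),R@(atz('side',273.5,192,.0665)[:2]-o),R@(atz('side',274.5,166.5,.0665)[:2]-o))
"
```

```text
t: 29.95
position: [0.4695, -0.0781, 0.1881]
tcp_rot: [2.166, 2.275, 0.0]
force: [-0.0, -0.1, 0.3]
gripper_width: 0.499
t 29.95 pos [ 0.4695 -0.0781  0.1881] jaw 0.0489 tz [ 0. -0. -1.] F [-0.  -0.1  0.3] g 0.499 q [-0.43  0.34  0.61  2.05 -0.26  0.82  0.38]
[-0.08784879  0.06762001] [-0.0924862   0.06456389] [-0.08778205 -0.06897242]
```

View pics/t19.png

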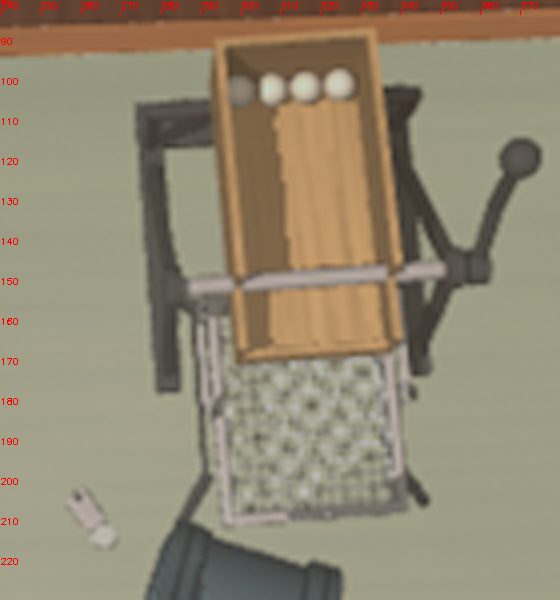

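View pics/side17.png

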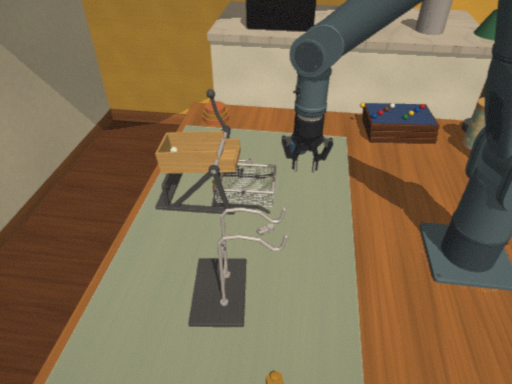

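View pics/top17.png

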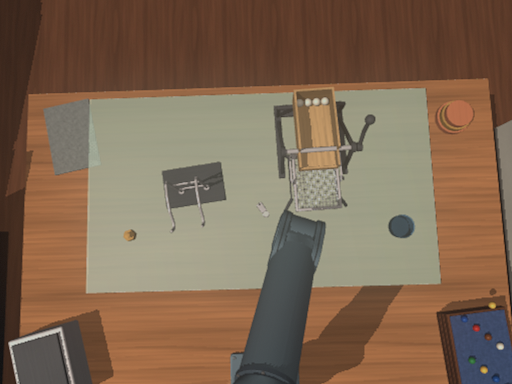

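```bash
python3 -c "
from workcell import *
print(hand_in())"
```

```text
the job is handed in; nothing more can be done
None
```

The basket is off its hooks, handle clipped, and slid home under the bin. I handed the job in at about 30 s of the 67 s, with the gripper open and clear.

- **Lifting down:** I raised the basket about 52 mm, drew it straight off the hooks and carried it over. I stood it on the glass in line with the guide rails. My first lowering went a few millimetres too far, so the wrist force touched about 29 N before I eased it off.
- **Handle:** I swung it over with the fingers loosely around the sleeve, then pressed it down from above with the fingers shut. The force rose to a few newtons and then fell to zero. After that a 20 N press met a firm stop with the sleeve at its fully folded height. I took that as both clips having snapped; the last pictures show the handle's arms lying flat along the rims.
- **Sliding in:** I held the near rim and pushed until the basket stopped moving at 12–17 N against the stop bar, then let go.

**Last checks:** measured in the pictures, the near rim is 88–92 mm in front of the bin stand's origin, against 89 mm when home. That spread is within the accuracy of my pixel readings. The basket sits between the rails. The bin and marbles look unmoved, and the loupe, ramekin and weight appear undisturbed. The clips themselves are partly hidden under the bin in the last pictures, so I did not see them directly after the slide. No check failed.

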